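# Check the batch tablet's thickness and load its sample tins into the right feeder lane

### The arm

A 6-joint arm with a two-finger parallel gripper is mounted at the origin on the work surface. World frame = base frame: x ahead of the robot, y to its left, z up, the work surface at z = 0. Lengths are in m, angles in rad, forces in N, time in s.
With the tool pointing down it reaches from about 0.225 to 0.875 m from the base axis. Payload 3.4 kg.
Tool frame: the origin (TCP) lies between the finger pads; the fingertips stand 8 mm ahead of it and the grasp point (between the pads) lies 11 mm behind it; z points along the fingers, y is the line along which they close (so a half turn about z gives the same grasp; the last joint's range is limited). The gripper opens to 85 mm and grips with 20 to 120 N. Pads are 22 mm wide; open, the fingers measure 114 mm over their backs; the gripper's body (76 mm by 85 mm) begins 54 mm behind the grasp point. The pads swing forward as they close: fully open they stand 13 mm farther back than shut.
Start: joints at [1.084, 0.276, 1.505, -0, 1.361, -0.121], TCP at [0.206, 0.537, 0.219] pointing down, gripper open.
Joint ranges: [-2.89, 2.89], [-0.75, 2.08], [0.22, 2.7], [-1.18, 4.32], [0.11, 2.71], [-2.7, 2.7]. Speed limits (rad/s): [2.57, 2.57, 3.14, 3.14, 3.14, 3.14].

### API

Orientations are given as a unit quaternion [w, x, y, z].
In Python, from rig import manip gives the robot as it stands.
- The arm moves only by the tool move_arm, never from a script. Its argument "deltas" is a list that holds one entry, the list of rows, each a list of 5 numbers: the shift along the tool's x, y, z normalised to -1 to 1, where 1 is 80 cm, then the turn about the tool's z normalised to -1 to 1, where 1 is 120 degrees, then the closure, from -1 (fully open) to 1 (shut). In form: [[[tx, ty, tz, twist, grip], ...]]. A call has 1 to 12 rows; each row is the pose to reach, as a shift and turn from the pose commanded when the call began, along the tool's axes at that moment; what a row does not reach only later rows make up. A row lasts 1/10 s, in which the tool goes at most 50 mm and 8.59 degrees, less where a joint would pass 70% of its speed; a pose out of reach is approached as far as the arm can. A call with a number of a shift or a turn outside -1 to 1 is refused whole. A call with a gripper value outside its range is refused whole. The fingers move at their own pace and stop on an object; "squeeze" is the grip in N (left out, the last holds). Time passes only in rows, so rows that repeat a pose let the fingers close. It gives the time, the measured TCP pose, the force, the opening and the grip force at its end, in the units of the state.
- manip.get_state(): the state, without advancing time (a new reading comes with each control period).
- manip.get_image(name): name is "scene" or "top" or "wrist"; returns the picture (480x640x3 uint8, red, green, blue); there is no depth.
- manip.camera_params(name): a dict with "fx", "fy", "cx", "cy" (pixels), "R" (3x3) and "t" (3): a world point X has camera coordinates R X + t; the wrist camera has in their place "tool_from_camera" (4x4, takes a point from camera to tool coordinates, whose origin is the TCP and whose axes are the flange's). Camera axes: x right, y down, z forward; pixel columns grow to the right and rows downward; lengths in m; the calibration is good to about 2 mm. The wrist camera is an equidistant fisheye: a pixel r from the principal point sees the ray r / f radians off the axis. A picture is of the moment at which its call begins: read the wrist's pose just before it. camera_params takes no time and is no camera call.
- manip.sign_off(): hands the job in; it is judged then, once.
The state is a dict: "clock": time; "qpos": joint angles; "qd": joint speeds; "effort": joint torques, N m; "position": TCP position; "ee_rot": TCP orientation; "contact_force": force on the tool from outside, world axes, zero at the start; "moment": the same for the moment, N m; "width": finger opening in m; "gripper_force": force on a finger pad.
Only numpy, scipy, OpenCV 4.12 (cv2) and the standard library are available. Lean on these libraries where they do the work, as an engineer would, in place of code of your own. Each camera call takes 0.05 s, during which the arm holds its last target. There are 200 camera calls.

### The job

First push the thickness gauge's foot down onto the fired tablet that sits under it, to read whether this is the thick tablet (24 mm) or the thin one (14 mm), and let the foot spring back up. If it is thick, load every sample tin into the feeder's left lane, if thin, into the right lane (left and right as the robot sees them): push the tins in one by one, upright and in single file, until each is wholly between the straight guide rails. With all of them in, press the feeder's start button fully down and let go; leave both tablets on the gauge and the other things on the bench where they are.

Things in the scene. Friction and masses are not known exactly. Their poses are not given: they have to be found in the camera images.
- gauge: Thickness gauge, fixed: dark steel base plate 130 x 150 x 15 mm (x, y, z), origin at the centre of its underside; column 155 mm tall at x +45, y +35 mm with a white arm, 22 mm wide, reaching over the anvil at z 112 to 138 mm. Two round spots on the base: the anvil under the foot at x -15, y +35 mm, and a parking spot at x -15, y -40 mm.
- anvil (a point): Point on the top of the gauge's base right under the foot (15 mm above the table); the tablet to be measured stands here.
- gauge_slide (a joint): Gauge reading in m: how far the sprung slide has been pushed down. 0 = up, foot 50 mm above the anvil; travel 48 mm. Tablet thickness = 50 mm minus reading with the foot on it (reads about 0.026 on the thick tablet, 0.036 on the thin). Springs back to 0 when let go; pushing takes about 1 N at the top, 3 N just before the foot meets the tablet.
- gauge_knob (a point): Centre of the top face of the round black knob (29 mm across, 16 mm thick) on top of the gauge's slide, pushed straight down from above; 203 mm above the table when up. Nothing near it stands higher.
- foot (a point): The gauge's steel foot, a disc 24 mm across and 8 mm thick at the lower end of the slide; this point is the centre of its lower face.
- thick_tablet: Red-brown fired tablet, 36 mm across and 24 mm thick; origin at the centre of its underside. It stands either on the anvil under the foot or on the parking spot beside it. Not to be moved.
- thin_tablet: Like the thick tablet but 14 mm thick; stands on the other of the two spots. Not to be moved.
- feeder: Two-lane tin feeder, fixed; origin on the table at the middle of the mouth line where the straight rails begin; +x runs into the lanes, away from the robot, +y to its left. Two lanes 50 mm wide between rails 30 mm high, from x 0 to a closed end at x 250; the table is their floor. Console 45 mm high at y 75 to 150, x 0 to 250; housing 80 mm high beyond x 250.
- left_mouth (a point): Mouth of the left lane, on the table: feeder x 0, y +38 mm (lane centre line). The outer rails flare outwards before the mouth, from x 0 to x -35 mm (there 86 mm from the feeder's middle); the rail between the lanes is 26 mm wide with a round nose reaching x -13 mm.
- right_mouth (a point): Mouth of the right lane, on the table: feeder x 0, y -38 mm. Over both lanes four cross bars, 6 mm thick with undersides 49 mm up, at feeder x 75, 120, 165 and 210 mm, so tins can only be slid in below them; up to x 70 mm the lanes are open above.
- start (a joint): Start button travel in m, 0 = up, 0.006 = fully down; about 5 N presses it fully; springs back.
- start_top (a point): Centre of the top of the start button (28 mm across, black, in a steel ring) on the feeder's console; it is pressed straight down.
- weight: Bystander: small brass weight 32 mm across and 37 mm tall with a button top, standing among the tins; origin at the centre of its underside. Not to be moved.
- tin1_mid (a point): Centre (half-way up) of a flat round closed aluminium sample tin, 44 mm across and 34 mm tall, standing on the table; about 90 g. Three to five such tins are on the bench, all alike. May be absent.
- tin2_mid (a point): Centre of a sample tin like tin1; may be absent.
- tin3_mid (a point): Centre of a sample tin like tin1; may be absent.
- tin4_mid (a point): Centre of a sample tin like tin1; may be absent.
- tin5_mid (a point): Centre of a sample tin like tin1; may be absent.
Not all that is in view belongs to the job. What is shaped like the part that bears tin2_mid but blue or green is not meant. Leave any green look-alike of the part that bears tin4_mid alone.

How it is judged:
On the way, in this order (a step that is already met when the one before it is completed fails the run):
1. the gauge's foot is pressed down onto the tablet under it (((horizontal distance between thick_tablet and anvil below 0.015 m and value of joint gauge_slide above 0.0252 m) or (horizontal distance between thin_tablet and anvil below 0.015 m and value of joint gauge_slide above 0.0352 m))), for 0.2 s.
2. all the tins stand in the lane that the tablet's thickness calls for, wholly between the straight rails (((horizontal distance between thick_tablet and anvil below 0.015 m and (x of tin1_mid in the frame of feeder between 0.021 and 0.25 m and y of tin1_mid in the frame of feeder between 0.026 and 0.05 m and angle between tin1_mid's own z axis and vertical below 0.15 rad and height (world z) of tin1_mid below 0.025 m) and (x of tin2_mid in the frame of feeder between 0.021 and 0.25 m and y of tin2_mid in the frame of feeder between 0.026 and 0.05 m and angle between tin2_mid's own z axis and vertical below 0.15 rad and height (world z) of tin2_mid below 0.025 m) and (x of tin3_mid in the frame of feeder between 0.021 and 0.25 m and y of tin3_mid in the frame of feeder between 0.026 and 0.05 m and angle between tin3_mid's own z axis and vertical below 0.15 rad and height (world z) of tin3_mid below 0.025 m) and (x of tin4_mid in the frame of feeder between 0.021 and 0.25 m and y of tin4_mid in the frame of feeder between 0.026 and 0.05 m and angle between tin4_mid's own z axis and vertical below 0.15 rad and height (world z) of tin4_mid below 0.025 m) and (x of tin5_mid in the frame of feeder between 0.021 and 0.25 m and y of tin5_mid in the frame of feeder between 0.026 and 0.05 m and angle between tin5_mid's own z axis and vertical below 0.15 rad and height (world z) of tin5_mid below 0.025 m)) or (horizontal distance between thin_tablet and anvil below 0.015 m and (x of tin1_mid in the frame of feeder between 0.021 and 0.25 m and y of tin1_mid in the frame of feeder between -0.05 and -0.026 m and angle between tin1_mid's own z axis and vertical below 0.15 rad and height (world z) of tin1_mid below 0.025 m) and (x of tin2_mid in the frame of feeder between 0.021 and 0.25 m and y of tin2_mid in the frame of feeder between -0.05 and -0.026 m and angle between tin2_mid's own z axis and vertical below 0.15 rad and height (world z) of tin2_mid below 0.025 m) and (x of tin3_mid in the frame of feeder between 0.021 and 0.25 m and y of tin3_mid in the frame of feeder between -0.05 and -0.026 m and angle between tin3_mid's own z axis and vertical below 0.15 rad and height (world z) of tin3_mid below 0.025 m) and (x of tin4_mid in the frame of feeder between 0.021 and 0.25 m and y of tin4_mid in the frame of feeder between -0.05 and -0.026 m and angle between tin4_mid's own z axis and vertical below 0.15 rad and height (world z) of tin4_mid below 0.025 m) and (x of tin5_mid in the frame of feeder between 0.021 and 0.25 m and y of tin5_mid in the frame of feeder between -0.05 and -0.026 m and angle between tin5_mid's own z axis and vertical below 0.15 rad and height (world z) of tin5_mid below 0.025 m)))), for 0.2 s.
3. with the tins loaded the start button is pressed fully down (value of joint start above 0.0045 m and ((horizontal distance between thick_tablet and anvil below 0.015 m and (x of tin1_mid in the frame of feeder between 0.021 and 0.25 m and y of tin1_mid in the frame of feeder between 0.026 and 0.05 m and angle between tin1_mid's own z axis and vertical below 0.15 rad and height (world z) of tin1_mid below 0.025 m) and (x of tin2_mid in the frame of feeder between 0.021 and 0.25 m and y of tin2_mid in the frame of feeder between 0.026 and 0.05 m and angle between tin2_mid's own z axis and vertical below 0.15 rad and height (world z) of tin2_mid below 0.025 m) and (x of tin3_mid in the frame of feeder between 0.021 and 0.25 m and y of tin3_mid in the frame of feeder between 0.026 and 0.05 m and angle between tin3_mid's own z axis and vertical below 0.15 rad and height (world z) of tin3_mid below 0.025 m) and (x of tin4_mid in the frame of feeder between 0.021 and 0.25 m and y of tin4_mid in the frame of feeder between 0.026 and 0.05 m and angle between tin4_mid's own z axis and vertical below 0.15 rad and height (world z) of tin4_mid below 0.025 m) and (x of tin5_mid in the frame of feeder between 0.021 and 0.25 m and y of tin5_mid in the frame of feeder between 0.026 and 0.05 m and angle between tin5_mid's own z axis and vertical below 0.15 rad and height (world z) of tin5_mid below 0.025 m)) or (horizontal distance between thin_tablet and anvil below 0.015 m and (x of tin1_mid in the frame of feeder between 0.021 and 0.25 m and y of tin1_mid in the frame of feeder between -0.05 and -0.026 m and angle between tin1_mid's own z axis and vertical below 0.15 rad and height (world z) of tin1_mid below 0.025 m) and (x of tin2_mid in the frame of feeder between 0.021 and 0.25 m and y of tin2_mid in the frame of feeder between -0.05 and -0.026 m and angle between tin2_mid's own z axis and vertical below 0.15 rad and height (world z) of tin2_mid below 0.025 m) and (x of tin3_mid in the frame of feeder between 0.021 and 0.25 m and y of tin3_mid in the frame of feeder between -0.05 and -0.026 m and angle between tin3_mid's own z axis and vertical below 0.15 rad and height (world z) of tin3_mid below 0.025 m) and (x of tin4_mid in the frame of feeder between 0.021 and 0.25 m and y of tin4_mid in the frame of feeder between -0.05 and -0.026 m and angle between tin4_mid's own z axis and vertical below 0.15 rad and height (world z) of tin4_mid below 0.025 m) and (x of tin5_mid in the frame of feeder between 0.021 and 0.25 m and y of tin5_mid in the frame of feeder between -0.05 and -0.026 m and angle between tin5_mid's own z axis and vertical below 0.15 rad and height (world z) of tin5_mid below 0.025 m)))), for 0.05 s.
At the end, for the whole second after the job is handed in: Every tin present stands upright in the lane called for (thick tablet on the anvil: left, thin: right), its centre 21 mm or more past the mouth line and within 12 mm of the lane centre, at rest; the measured tablet within 15 mm of the anvil; gauge slide and button back up (((horizontal distance between thick_tablet and anvil below 0.015 m and (x of tin1_mid in the frame of feeder between 0.021 and 0.25 m and y of tin1_mid in the frame of feeder between 0.026 and 0.05 m and angle between tin1_mid's own z axis and vertical below 0.15 rad and height (world z) of tin1_mid below 0.025 m) and (x of tin2_mid in the frame of feeder between 0.021 and 0.25 m and y of tin2_mid in the frame of feeder between 0.026 and 0.05 m and angle between tin2_mid's own z axis and vertical below 0.15 rad and height (world z) of tin2_mid below 0.025 m) and (x of tin3_mid in the frame of feeder between 0.021 and 0.25 m and y of tin3_mid in the frame of feeder between 0.026 and 0.05 m and angle between tin3_mid's own z axis and vertical below 0.15 rad and height (world z) of tin3_mid below 0.025 m) and (x of tin4_mid in the frame of feeder between 0.021 and 0.25 m and y of tin4_mid in the frame of feeder between 0.026 and 0.05 m and angle between tin4_mid's own z axis and vertical below 0.15 rad and height (world z) of tin4_mid below 0.025 m) and (x of tin5_mid in the frame of feeder between 0.021 and 0.25 m and y of tin5_mid in the frame of feeder between 0.026 and 0.05 m and angle between tin5_mid's own z axis and vertical below 0.15 rad and height (world z) of tin5_mid below 0.025 m)) or (horizontal distance between thin_tablet and anvil below 0.015 m and (x of tin1_mid in the frame of feeder between 0.021 and 0.25 m and y of tin1_mid in the frame of feeder between -0.05 and -0.026 m and angle between tin1_mid's own z axis and vertical below 0.15 rad and height (world z) of tin1_mid below 0.025 m) and (x of tin2_mid in the frame of feeder between 0.021 and 0.25 m and y of tin2_mid in the frame of feeder between -0.05 and -0.026 m and angle between tin2_mid's own z axis and vertical below 0.15 rad and height (world z) of tin2_mid below 0.025 m) and (x of tin3_mid in the frame of feeder between 0.021 and 0.25 m and y of tin3_mid in the frame of feeder between -0.05 and -0.026 m and angle between tin3_mid's own z axis and vertical below 0.15 rad and height (world z) of tin3_mid below 0.025 m) and (x of tin4_mid in the frame of feeder between 0.021 and 0.25 m and y of tin4_mid in the frame of feeder between -0.05 and -0.026 m and angle between tin4_mid's own z axis and vertical below 0.15 rad and height (world z) of tin4_mid below 0.025 m) and (x of tin5_mid in the frame of feeder between 0.021 and 0.25 m and y of tin5_mid in the frame of feeder between -0.05 and -0.026 m and angle between tin5_mid's own z axis and vertical below 0.15 rad and height (world z) of tin5_mid below 0.025 m))) and value of joint gauge_slide below 0.005 m and value of joint start below 0.002 m and horizontal distance between each of thick_tablet, thin_tablet and anvil below 0.1 m and linear speed of each of tin1, tin2, tin3, tin4, tin5 below 0.02 m/s); the robot touches nothing.
It fails at once if a bystander is moved more than 40 mm or a tablet more than 20 mm (distance of any of weight, brush, mug, dish, jar, block, spoon from where it was at the start of the episode above 0.04 m or distance of any of thick_tablet, thin_tablet from where it was at the start of the episode above 0.02 m).
Of tin1, tin2, tin3, tin4, tin5 only 3 to 5 are there at a start; the rules pass over those that are not, and their reading is None.
At some moment in a run one of tin1, tin2, tin3, tin4, tin5 may be knocked a few centimetres aside while the robot is not near it.
Once in a run the grip may slacken for a moment while it holds something.
It also fails if it takes over 210 s, if anything falls off the work surface, if the arm or the gripper's body presses on something with over 40 N, if the wrist force passes 120 N, or if a joint passes its speed limit or range.

## Working session

There is one attempt and no reset: what is moved stays moved. The work goes in short steps, Python scripts to look and compute and a tool call to move; the robot and the scene stay as the last step left them, time stands still between calls to the robot, and variables do not carry over. Pictures are saved under pics/ and viewed, at most 14 in all, crops included, and the job is handed in when it is done.

Besides the shell and the picture viewer there is one more tool, called after "Call:" by a JSON object that holds its "method" and its "body", one argument or row to a line. move_arm: Moves the arm, as the interface text tells. Scaled input: -1 to 1 covers 80 cm each way for a shift and 120 degrees each way for a turn. Its arguments: {"type":"object","properties":{"deltas":{"type":"array","items":{"type":"array","items":{"type":"array","items":{"type":"number","minimum":-1,"maximum":1}}}},"squeeze":{"type":"number"}},"required":["deltas"]}

```bash
mkdir -p pics
cat > h.py <<'E'
from rig import manip
import numpy as np, cv2
def snap(n,f):
    im=manip.get_image(n); cv2.imwrite('pics/'+f,im[:,:,::-1]); return im
def ray(n,u,v,z):
    p=manip.camera_params(n);R=np.array(p['R']);t=np.array(p['t'])
    d=R.T@np.array([(u-p['cx'])/p['fx'],(v-p['cy'])/p['fy'],1]);c=-R.T@t
    return c+d*(z-c[2])/d[2]
def proj(n,X):
    p=manip.camera_params(n);c=np.array(p['R'])@np.array(X)+np.array(p['t'])
    return p['fx']*c[0]/c[2]+p['cx'],p['fy']*c[1]/c[2]+p['cy']
E
python3 - <<'E'
from h import *
snap('top','t1.png');snap('scene','s1.png')
s=manip.get_state();print({k:np.round(v,3).tolist() for k,v in s.items()})
p=manip.camera_params('top');print(p)
E
```

```text
{'clock': 0.1, 'qpos': [1.084, 0.277, 1.506, 0.0, 1.361, -0.121], 'qd': [0.0, -0.004, -0.003, 0.003, -0.0, 0.002], 'effort': [0.001, -41.77, -24.641, -0.0, 0.006, 0.0], 'position': [0.205, 0.537, 0.218], 'ee_rot': [-0.0, 0.182, 0.983, -0.001], 'contact_force': [0.477, 0.665, 0.103], 'moment': [0.005, -0.041, 0.004], 'gripper_force': 0.0, 'width': 0.085}
{'fx': 513.9074191471553, 'fy': 513.9074191471553, 'cx': 308.98502218782374, 'cy': 234.61775863296634, 'R': array([[-0.00903354, -0.99987133, -0.01325558],
       [-0.98962221,  0.01084051, -0.14328419],
       [ 0.14340945,  0.01182365, -0.98959281]]), 't': array([0.02495274, 0.52830115, 1.18020715])}
```

View pics/t1.png

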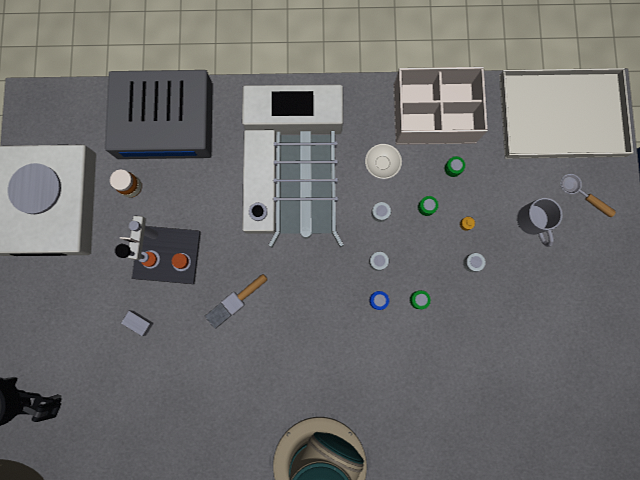

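View pics/s1.png

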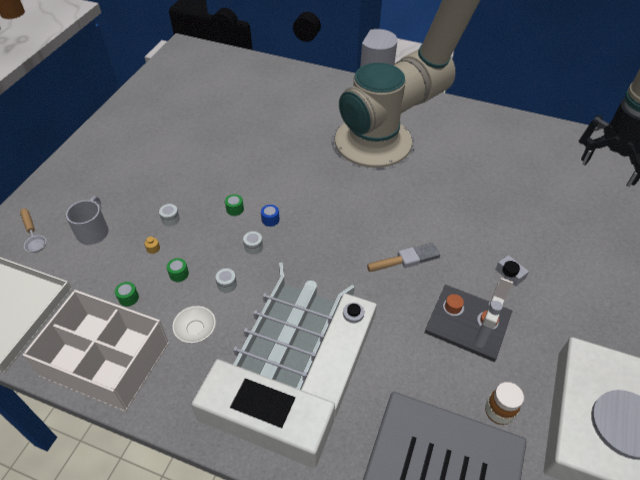

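The top view shows three plain tins at about (381,211), (379,261) and (476,262). The knob is at (122,251), the start button at (258,211), and the feeder lanes span columns 280–335. The blue and green look-alikes stay where they are. Next I'll zoom in.

Run:
```python
from h import *
im=cv2.imread('pics/t1.png')
a=cv2.resize(im[120:260,235:395],None,fx=4.2,fy=4.2,interpolation=3)
b=cv2.resize(im[205:295,100:210],None,fx=5,fy=5,interpolation=3)
cv2.imwrite('pics/c1.png',a)
cv2.imwrite('pics/c2.png',b)
g=im.max(2).astype(int)-im.min(2)
for n,u,v,z in [('knob',122,251,.203),('anviltablet',150,259,.03),('park',180,261,.03),('t1',381,211,.034),('t2',379,261,.034),('t3',476,262,.034),('blue',379,300,.034),('green',421,300,.034),('g2',428,205,.034),('w',468,223,.037),('btn',258,211,.05),('nose',306,237,.03),('dish',383,162,.03),('flR',340,244,.03),('flL',272,244,.03)]:
    print(n,np.round(ray('top',u,v,z),3))
```

```text
knob [0.475 0.401 0.203]
anviltablet [0.475 0.399 0.03 ]
park [0.47  0.327 0.03 ]
t1 [ 0.584 -0.153  0.034]
t2 [ 0.464 -0.145  0.034]
t3 [ 0.46  -0.372  0.034]
blue [ 0.373 -0.142  0.034]
green [ 0.372 -0.24   0.034]
g2 [ 0.598 -0.266  0.034]
w [ 0.552 -0.358  0.037]
btn [0.585 0.14  0.05 ]
nose [0.524 0.027 0.03 ]
dish [ 0.706 -0.162  0.03 ]
flR [ 0.506 -0.054  0.03 ]
flL [0.508 0.108 0.03 ]
```

View pics/c1.png

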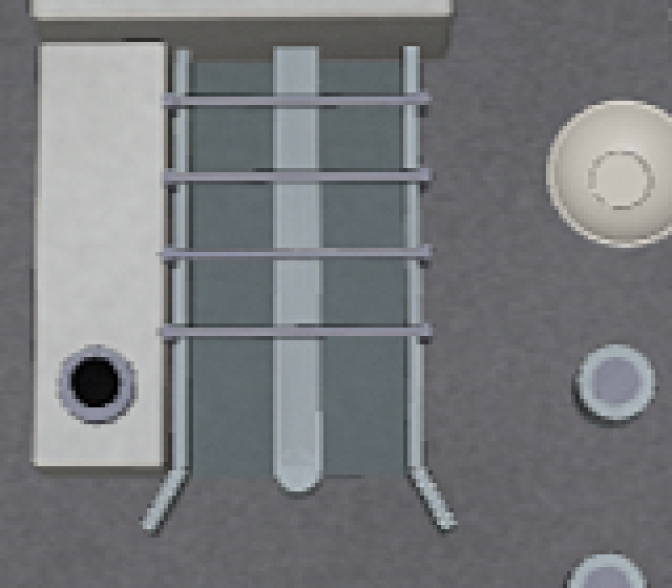

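View pics/c2.png

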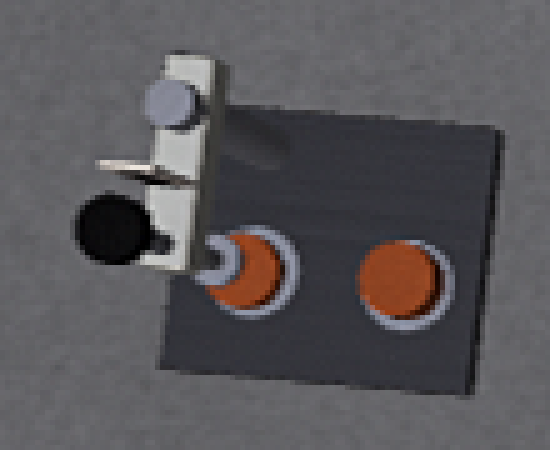

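The first crop shows the feeder lined up with the image: nose at (305.7,236.5), button at (257.6,211). In the second, the knob is at (122.6,250.6). I can't tell from it whether the tablet under the foot is thick or thin, so I'll press to find out.

```bash
cat >> h.py <<'E'
from scipy.spatial.transform import Rotation as Ro
def dl(X,ya=None,c=None):
    "normalised delta to world X, tool-y heading ya deg (mod 180)"
    s=manip.get_state();w,x,y,z=s['ee_rot'];M=Ro.from_quat([x,y,z,w]).as_matrix()
    p=np.array(s['position']); h=np.degrees(np.arctan2(M[1,1],M[0,1]))
    d=np.round(M.T@(np.array(X)-p)/.8,4)
    tw=0 if ya is None else -(((ya-h)+90)%180-90)
    print('pos',np.round(p,4),'hdg',round(h,1),'F',np.round(s['contact_force'],1),'w',round(s['width'],4),'gf',round(s['gripper_force'],1),'t',round(s['clock'],1),'d',d.tolist(),'tw',round(tw/120,4),'axes x',np.round(M[:2,0],3),'y',np.round(M[:2,1],3))
E
python3 - <<'E'
from h import *
N=ray('top',305.7,236.3,.03);E_=ray('top',305.7,131,.03);print(N,E_)
d=(E_-N)[:2];print('yaw',np.degrees(np.arctan2(d[1],d[0])))
for y in (.055,-.055):pass
for q in [(235+183/4.2,120+465/4.2),(235+415/4.2,120+465/4.2),(235+183/4.2,120+60/4.2),(235+412/4.2,120+60/4.2)]: print(ray('top',*q,.03))
for v in (331,254,176,100): print('bar',ray('top',306,120+v/4.2,.055))
print('btn',ray('top',257.6,211,.05))
k=ray('top',122.6,250.6,.203);print('knob',k)
dl([k[0],k[1],.22])
E
```

```text
[0.52574438 0.02764774 0.03      ] [0.78724971 0.02552471 0.03      ]
yaw -0.46514526220216434
[0.53994341 0.09242558 0.03      ]
[ 0.5384836  -0.03959843  0.03      ]
[0.77976054 0.09229443 0.03      ]
[ 0.77792882 -0.0416658   0.03      ]
bar [0.61162234 0.0257522  0.055     ]
bar [0.65605173 0.02538778 0.055     ]
bar [0.70153591 0.02501471 0.055     ]
bar [0.74632372 0.02464735 0.055     ]
btn [0.5846232  0.14063639 0.05      ]
knob [0.47575913 0.39965628 0.203     ]
pos [0.2054 0.5365 0.2185] hdg 69.0 F [0.5 0.7 0.1] w 0.0852 gf 0.0 t 0.1 d [-0.3768, -0.0389, -0.0019] tw 0.0 axes x [-0.934  0.358] y [0.358 0.934]
```

Call:
{"method": "move_arm", "body": {
  "deltas": [
    [[-0.3768,-0.039,-0.025,0,1],[-0.3768,-0.039,-0.025,0,1],[-0.3768,-0.039,-0.025,0,1],[-0.3768,-0.039,-0.025,0,1],[-0.3768,-0.039,-0.025,0,1],[-0.3768,-0.039,-0.025,0,1],[-0.3768,-0.039,-0.025,0,1],[-0.3768,-0.039,-0.025,0,1],[-0.3768,-0.039,-0.025,0,1],[-0.3768,-0.039,-0.025,0,1]]
  ]
}}

```text
clock: 1.1
position: [0.4744, 0.4007, 0.2392]
ee_rot: [-0.0, 0.181, 0.983, -0.0]
contact_force: [0.2, 0.5, -0.1]
width: -0.0
gripper_force: 0.0
```

Run:
```python
from h import *
dl([.4758,.3997,.215])
```

```text
pos [0.4744 0.4007 0.2392] hdg 69.1 F [ 0.2  0.5 -0.1] w -0.0 gf 0.0 t 1.1 d [-0.0021, -0.0006, 0.0302] tw 0.0 axes x [-0.934  0.356] y [0.356 0.934]
```

Call:
{"method": "move_arm", "body": {
  "deltas": [
    [[-0.002,-0.0006,0.03,0,1],[-0.002,-0.0006,0.04,0,1],[-0.002,-0.0006,0.05,0,1],[-0.002,-0.0006,0.058,0,1],[-0.002,-0.0006,0.063,0,1],[-0.002,-0.0006,0.066,0,1],[-0.002,-0.0006,0.068,0,1],[-0.002,-0.0006,0.069,0,1],[-0.002,-0.0006,0.0695,0,1],[-0.002,-0.0006,0.0695,0,1],[-0.002,-0.0006,0.0695,0,1]]
  ]
}}

```text
clock: 2.2
position: [0.4775, 0.3992, 0.184]
ee_rot: [0.0, 0.182, 0.983, 0.0]
contact_force: [-1.3, 0.6, 1.3]
width: 0.0003
gripper_force: 0.7
```

Call:
{"method": "move_arm", "body": {
  "deltas": [
    [[0,0,0.0015,0,1],[0,0,0.003,0,1],[0,0,0.0045,0,1],[0,0,0.0045,0,1]]
  ]
}}

```text
clock: 2.6
position: [0.4775, 0.3991, 0.18]
ee_rot: [0.0, 0.182, 0.983, 0.0]
contact_force: [-1.4, 0.9, 0.8]
width: 0.0002
gripper_force: 0.8
```

Run:
```python
from h import *
im=manip.get_image('scene');w=manip.get_image('wrist')
a=cv2.resize(im[240:370,400:560],(400,325),interpolation=3)
b=cv2.resize(w,(400,300))
cv2.imwrite('pics/p1.png',np.vstack([a,b])[:,:,::-1])
```

```text
(no output)
```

View pics/p1.png

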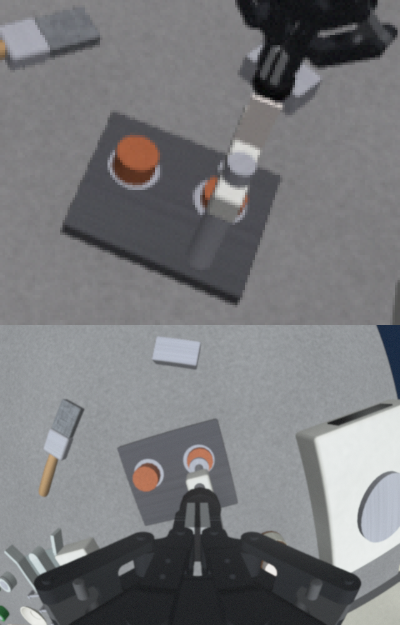

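The parked tablet looks like the thick one, and the fingertips sit over the knob. I'll keep pressing.

Call:
{"method": "move_arm", "body": {
  "deltas": [
    [[0,0,0.002,0,1],[0,0,0.0035,0,1],[0,0,0.005,0,1],[0,0,0.006,0,1],[0,0,0.007,0,1],[0,0,0.007,0,1]]
  ]
}}

```text
clock: 3.3
position: [0.4775, 0.3991, 0.1745]
ee_rot: [0.0, 0.182, 0.983, 0.0]
contact_force: [0.1, 0.9, 1.4]
width: 0.0002
gripper_force: 1.0
```

Call:
{"method": "move_arm", "body": {
  "deltas": [
    [[0,0,0.0015,0,1],[0,0,0.003,0,1],[0,0,0.003,0,1]]
  ]
}}

```text
clock: 3.6
position: [0.4775, 0.3991, 0.172]
ee_rot: [0.0, 0.182, 0.983, 0.0]
contact_force: [0.7, 1.9, 1.7]
width: 0.0001
gripper_force: 1.1
```

Run:
```python
from h import *
for i in range(3):
    im=manip.get_image('scene');s=manip.get_state();print(np.round(s['contact_force'],2),np.round(s['position'],4))
w=manip.get_image('wrist')
p=manip.camera_params('wrist');print(p)
# project expected knob top centre at z=.167 vs fingertip
a=cv2.resize(im[200:360,420:560],(420,480),interpolation=3)
b=cv2.resize(w[200:440,220:420],(400,480),interpolation=3)
cv2.imwrite('pics/p2.png',np.hstack([a[:,:400],b])[:,:,::-1])
```

```text
[0.15 1.02 1.84] [0.4775 0.3991 0.1721]
[0.12 2.34 1.61] [0.4775 0.3991 0.1722]
[0.41 1.55 2.24] [0.4775 0.3991 0.1722]
{'fx': 371.64829954431775, 'fy': 371.64829954431775, 'cx': 315.5701606638321, 'cy': 240.20826893711637, 'tool_from_camera': array([[ 9.18767358e-04, -9.63655613e-01, -2.67146057e-01,
         6.86183003e-02],
       [ 9.99999558e-01,  9.39006946e-04,  5.19851835e-05,
        -5.85486608e-04],
       [ 2.00756189e-04, -2.67145986e-01,  9.63656049e-01,
        -1.53227445e-01],
       [ 0.00000000e+00,  0.00000000e+00,  0.00000000e+00,
         1.00000000e+00]])}
```

View pics/p2.png

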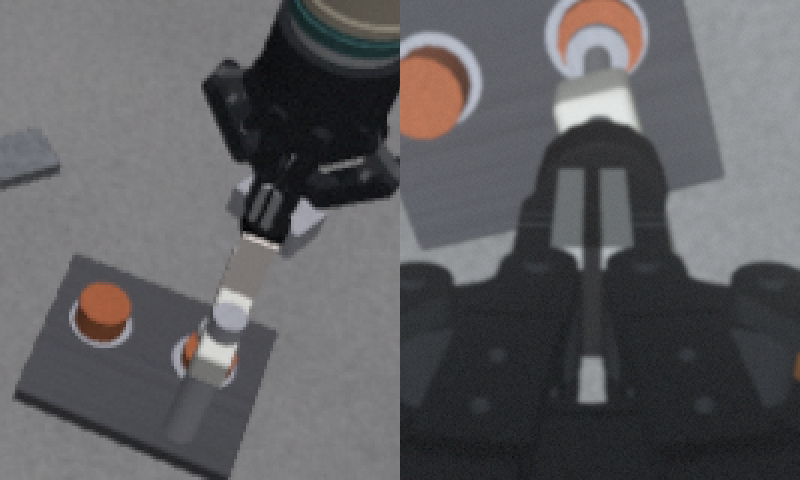

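Call:
{"method": "move_arm", "body": {
  "deltas": [
    [[0,0,0.0012,0,1],[0,0,0.0025,0,1],[0,0,0.0025,0,1]]
  ]
}}

```text
clock: 4.1
position: [0.4775, 0.399, 0.17]
ee_rot: [0.0, 0.182, 0.983, 0.0]
contact_force: [1.5, 1.7, 1.8]
width: 0.0001
gripper_force: 1.1
```

Call:
{"method": "move_arm", "body": {
  "deltas": [
    [[0,0,0.0012,0,1],[0,0,0.0025,0,1],[0,0,0.0025,0,1]]
  ]
}}

```text
clock: 4.4
position: [0.4775, 0.399, 0.168]
ee_rot: [0.0, 0.182, 0.983, 0.0]
contact_force: [1.2, 1.0, 1.5]
width: -0.0001
gripper_force: 1.2
```

Call:
{"method": "move_arm", "body": {
  "deltas": [
    [[0,0,0.0012,0,1],[0,0,0.0025,0,1],[0,0,0.0037,0,1],[0,0,0.0037,0,1]]
  ]
}}

```text
clock: 4.8
position: [0.4774, 0.399, 0.165]
ee_rot: [0.0, 0.182, 0.983, 0.0]
contact_force: [1.6, 1.0, 2.9]
width: 0.0001
gripper_force: 1.3
```

Call:
{"method": "move_arm", "body": {
  "deltas": [
    [[0,0,0.0012,0,1],[0,0,0.0025,0,1],[0,0,0.0025,0,1]]
  ]
}}

```text
clock: 5.1
position: [0.4774, 0.399, 0.1631]
ee_rot: [0.0, 0.182, 0.983, 0.0]
contact_force: [0.3, 0.4, 1.8]
width: 0.0002
gripper_force: 1.3
```

Call:
{"method": "move_arm", "body": {
  "deltas": [
    [[0,0,0.0015,0,1],[0,0,0.003,0,1],[0,0,0.0045,0,1],[0,0,0.0045,0,1]]
  ]
}}

```text
clock: 5.5
position: [0.4774, 0.399, 0.1594]
ee_rot: [0.0, 0.182, 0.983, 0.0]
contact_force: [1.3, 1.5, 4.1]
width: -0.0001
gripper_force: 1.5
```

Call:
{"method": "move_arm", "body": {
  "deltas": [
    [[0,0,0.0012,0,1],[0,0,0.0025,0,1],[0,0,0.0037,0,1],[0,0,0.0037,0,1]]
  ]
}}

```text
clock: 5.9
position: [0.4774, 0.399, 0.1565]
ee_rot: [0.0, 0.182, 0.983, 0.0]
contact_force: [1.3, 0.7, 2.7]
width: -0.0002
gripper_force: 1.5
```

Call:
{"method": "move_arm", "body": {
  "deltas": [
    [[0,0,0.0012,0,1],[0,0,0.0025,0,1],[0,0,0.0025,0,1]]
  ]
}}

```text
clock: 6.2
position: [0.4775, 0.399, 0.1551]
ee_rot: [0.0, 0.182, 0.983, 0.0]
contact_force: [0.9, 1.6, 5.2]
width: 0.0
gripper_force: 2.6
```

Call:
{"method": "move_arm", "body": {
  "deltas": [
    [[0,0,0.0012,0,1],[0,0,0.0025,0,1],[0,0,0.0025,0,1]]
  ]
}}

```text
clock: 6.5
position: [0.4775, 0.3991, 0.155]
ee_rot: [0.001, 0.182, 0.983, 0.001]
contact_force: [-1.2, -0.0, 13.0]
width: -0.0001
gripper_force: 6.6
```

The foot stopped hard at TCP z 0.155 with 13 N. Spring slope points to about 36 mm of travel, so probably thin. I'll hold it, then release and check the tablet heights in the images.

Call:
{"method": "move_arm", "body": {
  "deltas": [
    [[0,0,0,0,1],[0,0,0,0,1],[0,0,-0.02,0,1],[0,0,-0.06,0,1],[0,0,-0.11,0,1],[0,0,-0.11,0,1],[0,0,-0.11,0,1]]
  ]
}}

```text
clock: 7.2
position: [0.4768, 0.3985, 0.2407]
ee_rot: [-0.0, 0.182, 0.983, -0.0]
contact_force: [-0.4, 0.4, -0.5]
width: -0.0001
gripper_force: 0.0
```

Run:
```python
from h import *
im=cv2.imread('pics/t1.png');sc=cv2.imread('pics/s1.png')
t=ray('top',182,261.6,.015);a=ray('top',151.2,259.4,.015);print('park',t,'anvil',a)
for n,i in(('top',im),('scene',sc)):
    hsv=cv2.cvtColor(i,cv2.COLOR_BGR2HSV)
    m=((hsv[...,0]<14)&(hsv[...,1]>140)&(hsv[...,2]>60)).astype(np.uint8)
    k,l,st,ce=cv2.connectedComponentsWithStats(m)
    for j in range(1,k):
        if st[j,4]>20: print(n,st[j],ce[j])
    th=np.linspace(0,2*np.pi,60)
    for nm,c in(('park',t),('anvil',a)):
        for h in(.014,.024):
            P=np.array([proj(n,[c[0]+.018*np.cos(q),c[1]+.018*np.sin(q),z]) for q in th for z in(.015,.015+h)])
            print(nm,h,P.min(0).round(1),P.max(0).round(1))
```

```text
park [0.46963588 0.32610604 0.015     ] anvil [0.47571681 0.40071056 0.015     ]
top [117 180  19  14  53] [127.64150943 189.05660377]
top [142 252  14  15 112] [149.83928571 259.4375    ]
top [172 253  15  16 181] [179.02762431 260.33701657]
park 0.014 [172.9 253.5] [189.5 269.1]
park 0.024 [171.8 253.1] [189.5 269.1]
anvil 0.014 [141.8 251.3] [158.6 266.9]
anvil 0.024 [140.4 250.9] [158.6 266.9]
scene [  0   0  21  17 141] [7.90070922 8.32624113]
scene [446 295  17  18 252] [453.9047619  303.42460317]
scene [482 311   5  11  23] [483.39130435 315.2173913 ]
scene [492 403  12  10  23] [497.39130435 407.7826087 ]
park 0.014 [444.7 295.7] [463.1 313.5]
park 0.024 [444.7 293. ] [464.1 313.5]
anvil 0.014 [479.  308.7] [498.2 327. ]
anvil 0.024 [479. 306.] [499.4 327. ]
```

```bash
cat >> h.py <<'E'
def wproj(X,s):
    p=manip.camera_params('wrist');T=np.array(p['tool_from_camera'])
    w,x,y,z=s['ee_rot'];M=Ro.from_quat([x,y,z,w]).as_matrix()
    t=M.T@(np.array(X)-np.array(s['position']));c=T[:3,:3].T@(t-T[:3,3])
    r=np.hypot(c[0],c[1]);th=np.arctan2(r,c[2])
    return p['fx']*th*c[0]/r+p['cx'],p['fy']*th*c[1]/r+p['cy']
E
python3 - <<'E'
from h import *
s=manip.get_state();im=snap('wrist','w3.png')[:,:,::-1].copy()
t=[.4696,.3261,.015];a=[.4757,.4007,.015]
th=np.linspace(0,2*np.pi,60)
x0,y0,x1,y1=180,130,380,280;k=4
big=cv2.resize(im[y0:y1,x0:x1],None,fx=k,fy=k,interpolation=3)
def circ(c,r,z,col):
    P=np.array([wproj([c[0]+r*np.cos(q),c[1]+r*np.sin(q),z],s) for q in th])
    print(z,P.mean(0).round(1),np.ptp(P,axis=0).round(1))
    cv2.polylines(big,[((P-[x0,y0])*k).astype(int)],True,col,1)
for c in(t,a):
    circ(c,.018,.015,(255,255,255));circ(c,.018,.029,(0,255,0));circ(c,.018,.039,(255,0,0))
cv2.imwrite('pics/w3c.png',big)
E
```

```text
0.015 [250.1 224.6] [33.3 33.1]
0.029 [247.7 227.7] [34.5 34.2]
0.039 [246.  230.1] [35.3 35.1]
0.015 [318.  204.8] [34.8 34.2]
0.029 [318.1 207.2] [36.1 35.4]
0.039 [318.1 209.1] [37.  36.4]
```

View pics/w3c.png

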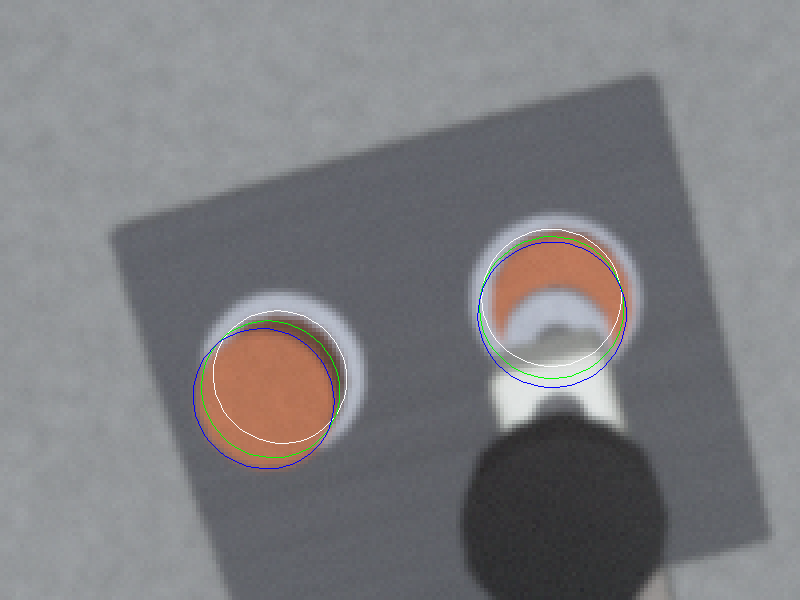

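The overlay shows the parked tablet (near 262,400) fits the 24 mm outline, and the one on the anvil (near 555,290) is the thin one. That means the right lane. The press also suggested the fingertip offset isn't what the text says, so I'll touch the bare table to check it.

Run:
```python
from h import *
dl([.464,-.06,.08],0)
```

```text
pos [0.4763 0.3982 0.2394] hdg 69.0 F [ 0.4 -0.5 -0.3] w -0.0 gf 0.0 t 7.2 d [-0.1908, -0.5398, 0.2004] tw 0.5753 axes x [-0.934  0.358] y [0.358 0.934]
```

Call:
{"method": "move_arm", "body": {
  "deltas": [
    [[-0.19,-0.54,0,0.575,1],[-0.19,-0.54,0,0.575,1],[-0.19,-0.54,0,0.575,1],[-0.19,-0.54,0,0.575,1],[-0.19,-0.54,0,0.575,1],[-0.19,-0.54,0,0.575,1],[-0.19,-0.54,0.1,0.575,1],[-0.19,-0.54,0.2,0.575,1],[-0.19,-0.54,0.2,0.575,1],[-0.19,-0.54,0.2,0.575,1],[-0.19,-0.54,0.2,0.575,1],[-0.19,-0.54,0.2,0.575,1]]
  ]
}}

```text
clock: 8.45
position: [0.4601, -0.0596, 0.076]
ee_rot: [-0.005, 0.708, 0.706, -0.003]
contact_force: [-0.6, 0.4, 0.1]
width: -0.0001
gripper_force: 0.0
```

Run:
```python
from h import *
dl([.464,-.06,.02],0)
im=snap('top','t2.png')
```

```text
pos [ 0.4601 -0.0596  0.076 ] hdg -0.1 F [-0.6  0.4  0.1] w -0.0001 gf 0.0 t 8.4 d [-0.0007, 0.0057, 0.07] tw -0.0012 axes x [0.003 1.   ] y [ 1.    -0.002]
```

Call:
{"method": "move_arm", "body": {
  "deltas": [
    [[0,0,0.04,0,1],[0,0,0.065,0,1],[0,0,0.074,0,1],[0,0,0.078,0,1],[0,0,0.078,0,1],[0,0,0.078,0,1]]
  ]
}}

```text
clock: 9.1
position: [0.4657, -0.0587, 0.0192]
ee_rot: [0.001, 0.707, 0.708, 0.001]
contact_force: [-0.3, 0.5, 0.0]
width: -0.0002
gripper_force: 0.0
```

Call:
{"method": "move_arm", "body": {
  "deltas": [
    [[0,0,0.003,0,1],[0,0,0.006,0,1],[0,0,0.009,0,1],[0,0,0.009,0,1]]
  ]
}}

```text
clock: 9.5
position: [0.4645, -0.0587, 0.0107]
ee_rot: [-0.0, 0.707, 0.707, -0.0]
contact_force: [0.4, 0.7, -0.4]
width: 0.0002
gripper_force: 0.0
```

Call:
{"method": "move_arm", "body": {
  "deltas": [
    [[0,0,0.002,0,1],[0,0,0.004,0,1],[0,0,0.006,0,1],[0,0,0.006,0,1]]
  ]
}}

```text
clock: 9.9
position: [0.4646, -0.0587, 0.0059]
ee_rot: [-0.0, 0.707, 0.707, -0.0]
contact_force: [-0.5, 0.0, -0.1]
width: -0.0
gripper_force: 0.0
```

Call:
{"method": "move_arm", "body": {
  "deltas": [
    [[0,0,0.003,0,1],[0,0,0.006,0,1],[0,0,0.009,0,1],[0,0,0.012,0,1],[0,0,0.012,0,1]]
  ]
}}

```text
clock: 10.4
position: [0.4645, -0.0587, -0.0038]
ee_rot: [-0.0, 0.707, 0.707, -0.0]
contact_force: [-0.3, 0.3, -0.3]
width: 0.0002
gripper_force: 0.0
```

Call:
{"method": "move_arm", "body": {
  "deltas": [
    [[0,0,0.0025,0,1],[0,0,0.005,0,1],[0,0,0.0075,0,1],[0,0,0.0075,0,1]]
  ]
}}

```text
clock: 10.8
position: [0.4645, -0.0587, -0.0097]
ee_rot: [-0.0, 0.707, 0.707, -0.0]
contact_force: [-0.0, 0.3, -0.6]
width: 0.0002
gripper_force: 0.0
```

Call:
{"method": "move_arm", "body": {
  "deltas": [
    [[0,0,0.0015,0,1],[0,0,0.003,0,1],[0,0,0.003,0,1]]
  ]
}}

```text
clock: 11.1
position: [0.4648, -0.0588, -0.0119]
ee_rot: [0.0, 0.707, 0.707, 0.0]
contact_force: [-0.5, -0.2, -0.6]
width: 0.0
gripper_force: 0.0
```

Call:
{"method": "move_arm", "body": {
  "deltas": [
    [[0,0,0.001,0,1],[0,0,0.002,0,1],[0,0,0.003,0,1],[0,0,0.003,0,1]]
  ]
}}

```text
clock: 11.5
position: [0.4649, -0.0588, -0.012]
ee_rot: [0.0, 0.707, 0.707, 0.0]
contact_force: [-4.6, 1.3, 22.1]
width: 0.0
gripper_force: 11.1
```

Contact is at TCP z −0.012, so the tips are really at TCP + 12 mm. That confirms a gauge reading of 36 mm: thin tablet, right lane. I'll lift, open and re-measure the tins.

Call:
{"method": "move_arm", "body": {
  "deltas": [
    [[0,0,-0.05,0,-1],[0,0,-0.09,0,-1],[0,0,-0.09,0,-1],[0,0,-0.09,0,-1],[0,0,-0.09,0,-1]]
  ]
}}

```text
clock: 12.0
position: [0.4638, -0.0585, 0.0569]
ee_rot: [-0.001, 0.707, 0.707, -0.0]
contact_force: [0.6, -0.1, 0.7]
width: 0.0721
gripper_force: 0.0
```

```bash
cat >> h.py <<'E'
def tins(f=None):
    im=manip.get_image('top')[:,:,::-1]
    if f: cv2.imwrite('pics/'+f,im)
    hsv=cv2.cvtColor(np.ascontiguousarray(im),cv2.COLOR_BGR2HSV)
    m=((hsv[...,2]>135)&(hsv[...,1]<70)).astype(np.uint8)
    k,l,st,ce=cv2.connectedComponentsWithStats(m)
    for j in range(1,k):
        x,y,w,h,A=st[j]
        if 14<=w<=24 and 14<=h<=24 and A>150:
            q=ray('top',x+w/2-.5,y+h/2-.5,.034); print('tin',st[j].tolist(),q.round(4))
E
python3 - <<'E'
from h import *
tins('t3.png'); dl([.464,-.145,.06],0)
E
```

```text
tin [110, 169, 21, 21, 345] [0.6707 0.4776 0.034 ]
tin [373, 202, 18, 18, 254] [ 0.5855 -0.1542  0.034 ]
tin [467, 253, 19, 18, 262] [ 0.461  -0.3724  0.034 ]
tin [221, 293, 22, 21, 242] [0.3695 0.2024 0.034 ]
pos [ 0.4636 -0.0585  0.0566] hdg 0.0 F [0.  0.5 0.3] w 0.0789 gf 0.0 t 12.1 d [-0.1082, 0.0004, -0.0043] tw 0.0003 axes x [-0.001  1.   ] y [1.    0.001]
```

Call:
{"method": "move_arm", "body": {
  "deltas": [
    [[-0.119,0.1525,0,0,-1],[-0.119,0.1525,0,0,-1],[-0.119,0.1525,0,0,-1],[-0.119,0.1525,0,0,-1],[-0.119,0.1525,0.03,0,-1],[-0.119,0.1525,0.06,0,-1],[-0.119,0.1525,0.078,0,-1],[-0.119,0.1525,0.078,0,-1]]
  ]
}}

```text
clock: 12.85
position: [0.5834, -0.1525, -0.0084]
ee_rot: [-0.004, 0.707, 0.707, -0.002]
contact_force: [-0.2, 0.3, -0.2]
width: 0.0853
gripper_force: 0.0
```

Run:
```python
from h import *
s=manip.get_state();dl([.5855,-.154,-.006],0)
im=manip.get_image('wrist')[:,:,::-1].copy()
cv2.imwrite('pics/w4.png',im)
print(wproj([.5855,-.154,.034],s))
```

```text
pos [ 0.5834 -0.1525 -0.0084] hdg 0.0 F [-0.2  0.3 -0.2] w 0.0853 gf 0.0 t 12.8 d [-0.0019, 0.0026, -0.003] tw 0.0003 axes x [-0.001  1.   ] y [1.    0.001]
(np.float64(323.64307555505496), np.float64(346.1338032517983))
```

View pics/w4.png

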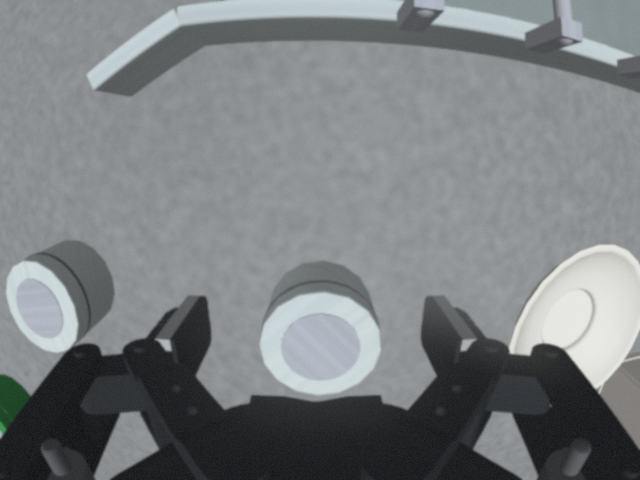

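The wrist view shows the tin centred between the open fingers, top at (321,343), and the second tin still in place on the left. Closing the grip.

Call:
{"method": "move_arm", "body": {
  "deltas": [
    [[0,0.0015,0,0,0.5],[0,0.0015,0,0,0.5],[0,0.0015,0,0,0.5],[0,0.0015,0,0,0.5],[0,0.0015,0,0,0.5]]
  ],
  "squeeze": 35
}}

```text
clock: 13.4
position: [0.5886, -0.154, -0.0035]
ee_rot: [0.001, 0.707, 0.707, 0.0]
contact_force: [-1.2, 0.0, 5.7]
width: 0.0432
gripper_force: 36.2
```

Call:
{"method": "move_arm", "body": {
  "deltas": [
    [[0,0,-0.04,0,0.5],[0,0,-0.075,0,0.5],[0,-0.046,-0.075,0,0.5],[0.178,-0.046,-0.075,0,0.5],[0.178,-0.046,-0.075,0,0.5],[0.178,-0.046,-0.075,0,0.5],[0.178,-0.046,-0.075,0,0.5],[0.178,-0.046,-0.075,0,0.5]]
  ]
}}

```text
clock: 14.2
position: [0.551, -0.0107, 0.0554]
ee_rot: [0.0, 0.706, 0.708, -0.0]
contact_force: [-0.8, -0.7, -0.8]
width: 0.0429
gripper_force: 36.1
```

Run:
```python
from h import *
dl([.549,-.0116,-.0035],0)
im=manip.get_image('wrist')[:,:,::-1].copy()
cv2.imwrite('pics/w5.png',im)
```

```text
pos [ 0.551  -0.0107  0.0554] hdg 0.2 F [-0.8 -0.7 -0.8] w 0.0429 gf 36.1 t 14.2 d [-0.0011, -0.0025, 0.0736] tw 0.0016 axes x [-0.003  1.   ] y [1.    0.003]
```

View pics/w5.png

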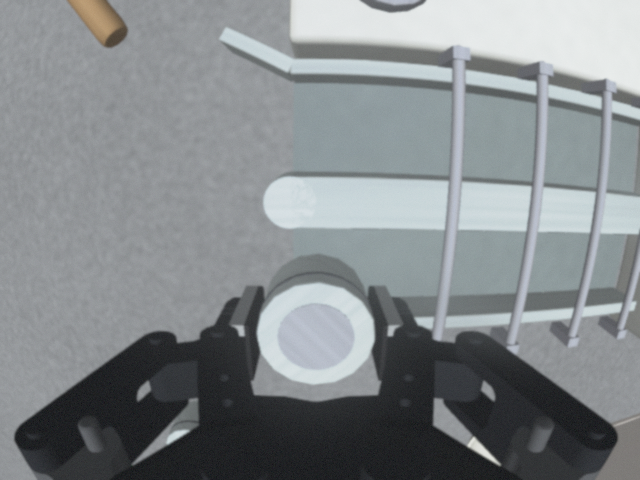

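The tin is held and sits above the right lane, at (316,333). Lowering it.

Call:
{"method": "move_arm", "body": {
  "deltas": [
    [[-0.001,-0.0025,0.02,0,0.5],[-0.001,-0.0025,0.04,0,0.5],[-0.001,-0.0025,0.055,0,0.5],[-0.001,-0.0025,0.065,0,0.5],[-0.001,-0.0025,0.07,0,0.5],[-0.001,-0.0025,0.073,0,0.5],[-0.001,-0.0025,0.073,0,0.5]]
  ]
}}

```text
clock: 14.95
position: [0.55, -0.0115, -0.0026]
ee_rot: [-0.001, 0.708, 0.706, 0.002]
contact_force: [1.2, 8.1, 2.9]
width: 0.0431
gripper_force: 43.7
```

Run:
```python
from h import *
dl([.549,-.0116,-.0035],0)
```

```text
pos [ 0.55   -0.0115 -0.0026] hdg -0.2 F [1.2 8.1 2.9] w 0.0431 gf 43.7 t 14.9 d [-0.0002, -0.0012, 0.0011] tw -0.0018 axes x [0.004 1.   ] y [ 1.    -0.004]
```

Call:
{"method": "move_arm", "body": {
  "deltas": [
    [[0.0012,0,0,0,-0.45],[0.0012,0,0,0,-0.45],[0.0012,0,0,0,-0.45],[0.0012,0,-0.03,0,-0.45],[0.0012,0,-0.075,0,-0.45],[0.0012,-0.075,-0.075,0,1],[0.0012,-0.075,-0.075,0,1],[0.0012,-0.075,-0.075,0,1],[0.0012,-0.075,-0.04,0,1],[0.0012,-0.075,0.0,0,1],[0.0012,-0.075,0.0,0,1]]
  ]
}}

```text
clock: 16.05
position: [0.4872, -0.0113, -0.0062]
ee_rot: [-0.003, 0.707, 0.707, -0.002]
contact_force: [-1.2, 0.5, 0.4]
width: -0.0001
gripper_force: 0.0
```

Run:
```python
from h import *
dl([.58,-.0115,0],0)
im=manip.get_image('wrist')[:,:,::-1].copy()
cv2.imwrite('pics/w6.png',im)
```

```text
pos [ 0.4872 -0.0113 -0.0062] hdg 0.0 F [-1.2  0.5  0.4] w -0.0001 gf 0.0 t 16.1 d [-0.0003, 0.1159, -0.0085] tw 0.0002 axes x [-0.  1.] y [1. 0.]
```

View pics/w6.png

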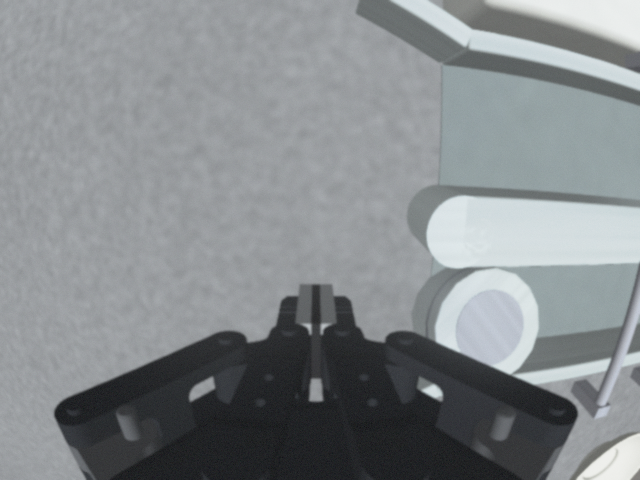

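The tin stands in the lane at (485,325). I'll turn the tool 90° so the linkages clear the bars, then push.

Call:
{"method": "move_arm", "body": {
  "deltas": [
    [[0,0,-0.0125,0.75,1],[0,0,-0.0125,0.75,1],[0,0,-0.0125,0.75,1],[0,0,-0.0125,0.75,1],[0,0,-0.0125,0.75,1],[0,0,-0.0125,0.75,1],[0,0,-0.0125,0.75,1],[0,0,-0.0125,0.75,1],[0,0,-0.0125,0.75,1],[0,0,-0.0125,0.75,1],[0,0,-0.0125,0.75,1],[0,0,-0.0125,0.75,1]]
  ]
}}

```text
clock: 17.3
position: [0.491, -0.0117, 0.0083]
ee_rot: [0.0, 1.0, 0.0, 0.002]
contact_force: [-0.4, 0.3, -0.2]
width: -0.0001
gripper_force: 0.0
```

Run:
```python
from h import *
dl([.586,-.0118,.004],90); print(manip.get_state()['qpos'])
```

```text
pos [ 0.491  -0.0117  0.0083] hdg -89.9 F [-0.4  0.3 -0.2] w -0.0001 gf 0.0 t 17.3 d [0.1187, 0.0002, 0.0058] tw 0.0004 axes x [1.    0.001] y [ 0.001 -1.   ]
[-1.65690620e-01  3.70442555e-01  1.97984273e+00  7.82697587e-05
  7.88174295e-01  1.40415297e+00]
```

Call:
{"method": "move_arm", "body": {
  "deltas": [
    [[0.01,0,0.0058,0,1],[0.025,0,0.0058,0,1],[0.04,0,0.0058,0,1],[0.053,0,0.0058,0,1],[0.066,0,0.0058,0,1],[0.079,0,0.0058,0,1],[0.092,0,0.0058,0,1],[0.105,0,0.0058,0,1],[0.1185,0,0.0058,0,1],[0.1185,0,0.0058,0,1]]
  ]
}}

```text
clock: 18.3
position: [0.5866, -0.0115, 0.0025]
ee_rot: [0.0, 1.0, 0.0, 0.002]
contact_force: [0.2, -0.4, -1.1]
width: 0.0
gripper_force: 0.0
```

Call:
{"method": "move_arm", "body": {
  "deltas": [
    [[-0.08,0,0,-0.75,-1],[-0.16,0,-0.08,-0.75,-1],[-0.16,0,-0.08,-0.75,-1],[-0.16,0,-0.08,-0.75,-1],[-0.16,0,-0.08,-0.75,-1],[-0.16,0,-0.08,-0.75,-1],[-0.16,0,-0.08,-0.75,-1],[-0.16,0,-0.08,-0.75,-1],[-0.16,0,-0.08,-0.75,-1],[-0.16,0,-0.08,-0.75,-1],[-0.16,0,-0.08,-0.75,-1],[-0.16,0,-0.08,-0.75,-1]]
  ]
}}

```text
clock: 19.5
position: [0.4558, -0.0114, 0.0664]
ee_rot: [0.0, 0.707, 0.707, 0.0]
contact_force: [-1.1, -0.8, 0.3]
width: 0.0853
gripper_force: 0.0
```

Run:
```python
from h import *
tins('t4.png'); dl([.464,-.145,-.007],0)
```

```text
tin [110, 169, 21, 21, 344] [0.6707 0.4776 0.034 ]
tin [370, 252, 19, 18, 260] [ 0.4657 -0.1448  0.034 ]
tin [467, 253, 19, 18, 261] [ 0.461  -0.3724  0.034 ]
tin [222, 293, 21, 21, 240] [0.3695 0.2012 0.034 ]
pos [ 0.4558 -0.0114  0.0664] hdg -0.0 F [ 0.2 -0.1  1.1] w 0.0854 gf 0.0 t 19.6 d [-0.167, 0.0104, 0.0918] tw -0.0004 axes x [0.001 1.   ] y [ 1.    -0.001]
```

Tin 2 is at (0.4657, −0.1448), so I'll pick it now.

Call:
{"method": "move_arm", "body": {
  "deltas": [
    [[-0.167,0.0124,0,0,-1],[-0.167,0.0124,0,0,-1],[-0.167,0.0124,0,0,-1],[-0.167,0.0124,0,0,-1],[-0.167,0.0124,0.04,0,-1],[-0.167,0.0124,0.075,0,-1],[-0.167,0.0124,0.088,0,-1],[-0.167,0.0124,0.088,0,-1],[-0.167,0.0124,0.088,0,0.5],[-0.167,0.0124,0.088,0,0.5],[-0.167,0.0124,0.088,0,0.5],[-0.167,0.0124,0.088,0,0.5]]
  ],
  "squeeze": 35
}}

```text
clock: 20.75
position: [0.4669, -0.1453, -0.0028]
ee_rot: [0.001, 0.707, 0.707, 0.001]
contact_force: [-0.8, 1.3, 5.7]
width: 0.0431
gripper_force: 35.2
```

Run:
```python
from h import *
dl([.549,-.0105,.056],0)
```

```text
pos [ 0.4669 -0.1453 -0.0028] hdg 0.0 F [-0.8  1.3  5.7] w 0.0431 gf 35.2 t 20.8 d [0.1683, 0.1029, -0.0733] tw 0.0004 axes x [-0.001  1.   ] y [1.    0.001]
```

Call:
{"method": "move_arm", "body": {
  "deltas": [
    [[0,0,-0.04,0,0.5],[0,0,-0.075,0,0.5],[0.06,0.1035,-0.075,0,0.5],[0.12,0.1035,-0.075,0,0.5],[0.1685,0.1035,-0.075,0,0.5],[0.1685,0.1035,-0.075,0,0.5],[0.1685,0.1035,-0.075,0,0.5],[0.1685,0.1035,-0.075,0,0.5]]
  ]
}}

```text
clock: 21.55
position: [0.5485, -0.0102, 0.0561]
ee_rot: [0.0, 0.706, 0.708, -0.0]
contact_force: [0.0, 0.1, -0.8]
width: 0.0426
gripper_force: 36.1
```

Run:
```python
from h import *
dl([.549,-.0105,-.0035],0)
```

```text
pos [ 0.5485 -0.0102  0.0561] hdg 0.1 F [ 0.   0.1 -0.8] w 0.0426 gf 36.1 t 21.6 d [-0.0004, 0.0006, 0.0745] tw 0.001 axes x [-0.002  1.   ] y [1.    0.002]
```

Call:
{"method": "move_arm", "body": {
  "deltas": [
    [[0,0,0.02,0,0.5],[0,0,0.04,0,0.5],[0,0,0.055,0,0.5],[0,0,0.065,0,0.5],[0,0,0.071,0,0.5],[0,0,0.0735,0,0.5],[0,0,0.0735,0,0.5]]
  ]
}}

```text
clock: 22.25
position: [0.5489, -0.0105, -0.0025]
ee_rot: [0.0, 0.707, 0.707, 0.0]
contact_force: [-0.1, 0.3, -1.1]
width: 0.0429
gripper_force: 36.0
```

Clean entry this time. Next: release, lift, back off with fingers shut, turn, and push.

Call:
{"method": "move_arm", "body": {
  "deltas": [
    [[0,0,0,0,-0.45],[0,0,0,0,-0.45],[0,0,0,0,-0.45],[0,0,-0.03,0,-0.45],[0,0,-0.075,0,-0.45],[0,-0.075,-0.075,0.1,1],[0,-0.075,-0.075,0.2,1],[0,-0.075,-0.075,0.3,1],[0,-0.075,-0.04,0.4,1],[0,-0.075,0.007,0.5,1],[0,-0.075,0.007,0.6,1],[0,-0.075,0.007,0.7,1]]
  ]
}}

```text
clock: 23.45
position: [0.4883, -0.0101, -0.0092]
ee_rot: [-0.0, 0.967, 0.255, -0.001]
contact_force: [-0.3, 0.1, -0.3]
width: -0.0002
gripper_force: 0.0
```

Run:
```python
from h import *
dl([.586,-.0118,.003],90)
```

```text
pos [ 0.4883 -0.0101 -0.0092] hdg -60.5 F [-0.3  0.1 -0.3] w -0.0002 gf 0.0 t 23.4 d [0.1052, 0.062, -0.0154] tw 0.2461 axes x [0.87  0.493] y [ 0.493 -0.87 ]
```

Call:
{"method": "move_arm", "body": {
  "deltas": [
    [[0,0,-0.0154,0.07,1],[0,0,-0.0154,0.14,1],[0,0,-0.0154,0.21,1],[0,0,-0.0154,0.246,1],[0,0,-0.0154,0.246,1]]
  ]
}}

```text
clock: 23.95
position: [0.4889, -0.0102, 0.004]
ee_rot: [-0.0, 1.0, 0.003, 0.0]
contact_force: [-0.4, -0.5, 0.8]
width: -0.0
gripper_force: 0.0
```

Run:
```python
from h import *
dl([.586,-.0118,.003],90)
```

```text
pos [ 0.4889 -0.0102  0.004 ] hdg -89.6 F [-0.4 -0.5  0.8] w -0.0 gf 0.0 t 23.9 d [0.1214, 0.0029, 0.0014] tw 0.0032 axes x [1.    0.007] y [ 0.007 -1.   ]
```

Call:
{"method": "move_arm", "body": {
  "deltas": [
    [[0.012,0.002,0.001,0,1],[0.026,0.002,0.001,0,1],[0.04,0.002,0.001,0,1],[0.053,0.002,0.001,0,1],[0.066,0.002,0.001,0,1],[0.079,0.002,0.001,0,1],[0.092,0.002,0.001,0,1],[0.105,0.002,0.001,0,1],[0.121,0.002,0.001,0,1],[0.121,0.002,0.001,0,1]]
  ]
}}

```text
clock: 24.95
position: [0.5888, -0.0115, 0.0033]
ee_rot: [0.0, 1.0, 0.003, 0.002]
contact_force: [0.1, -1.4, -0.2]
width: -0.0002
gripper_force: 0.0
```

Call:
{"method": "move_arm", "body": {
  "deltas": [
    [[-0.08,0,0,-0.75,-1],[-0.16,0,-0.08,-0.75,-1],[-0.16,0,-0.08,-0.75,-1],[-0.16,0,-0.08,-0.75,-1],[-0.16,0,-0.08,-0.75,-1],[-0.16,0,-0.08,-0.75,-1],[-0.16,0,-0.08,-0.75,-1],[-0.16,0,-0.08,-0.75,-1],[-0.16,0,-0.08,-0.75,-1],[-0.16,0,-0.08,-0.75,-1],[-0.16,0,-0.08,-0.75,-1],[-0.16,0,-0.08,-0.75,-1]]
  ]
}}

```text
clock: 26.15
position: [0.4578, -0.012, 0.0672]
ee_rot: [0.0, 0.705, 0.709, 0.0]
contact_force: [-0.3, -0.9, -0.8]
width: 0.0852
gripper_force: 0.0
```

Run:
```python
from h import *
tins('t5.png'); dl([.461,-.3724,.066],0)
a=cv2.imread('pics/t5.png');cv2.imwrite('pics/t5c.png',cv2.resize(a[110:330,230:500],None,fx=2.7,fy=2.7,interpolation=3))
```

```text
tin [110, 169, 21, 21, 346] [0.6707 0.4776 0.034 ]
tin [467, 253, 19, 18, 262] [ 0.461  -0.3724  0.034 ]
tin [221, 293, 22, 21, 242] [0.3695 0.2024 0.034 ]
pos [ 0.4577 -0.012   0.0672] hdg 0.3 F [-0.1 -0.7  0.8] w 0.0854 gf 0.0 t 26.2 d [-0.4505, 0.002, 0.0015] tw 0.0022 axes x [-0.005  1.   ] y [1.    0.005]
```

View pics/t5c.png

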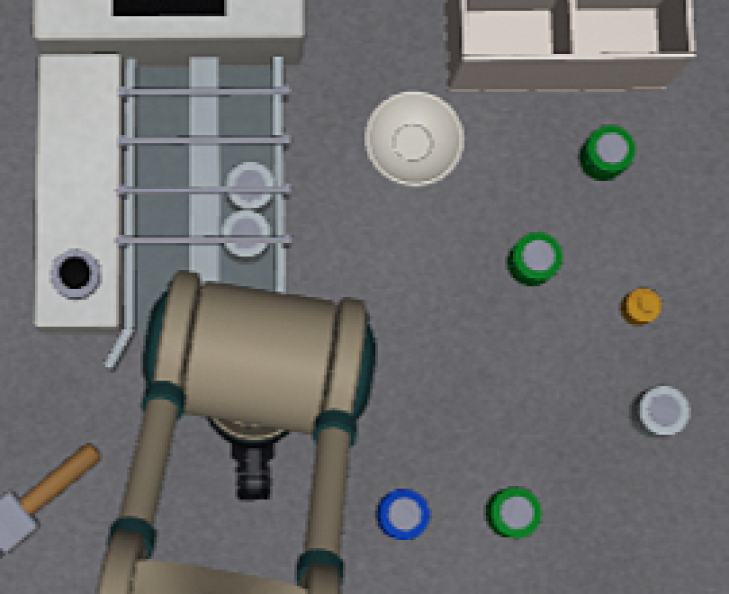

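The view shows two tins in single file in the right lane, at (249,186) and (245,234). The third is still at (665,411). Picking it.

Call:
{"method": "move_arm", "body": {
  "deltas": [
    [[-0.4505,0.002,0,0,-1],[-0.4505,0.002,0,0,-1],[-0.4505,0.002,0,0,-1],[-0.4505,0.002,0,0,-1],[-0.4505,0.002,0,0,-1],[-0.4505,0.002,0,0,-1],[-0.4505,0.002,0,0,-1],[-0.4505,0.002,0,0,-1],[-0.4505,0.002,0,0,-1],[-0.4505,0.002,0,0,-1]]
  ]
}}

```text
clock: 27.2
position: [0.4608, -0.3709, 0.0666]
ee_rot: [-0.001, 0.705, 0.709, 0.0]
contact_force: [0.2, 1.6, -0.4]
width: 0.0855
gripper_force: 0.0
```

Run:
```python
from h import *
tins(); dl([.461,-.3724,-.004],0)
```

```text
tin [110, 169, 21, 21, 346] [0.6707 0.4776 0.034 ]
tin [467, 253, 19, 18, 264] [ 0.461  -0.3724  0.034 ]
tin [221, 293, 22, 21, 244] [0.3695 0.2024 0.034 ]
pos [ 0.4609 -0.3703  0.0667] hdg 0.4 F [-0.4 -0.1  0.8] w 0.0856 gf 0.0 t 27.2 d [-0.0028, 0.0002, 0.0884] tw 0.0031 axes x [-0.007  1.   ] y [1.    0.007]
```

Call:
{"method": "move_arm", "body": {
  "deltas": [
    [[-0.002,0,0.03,0,-1],[-0.002,0,0.06,0,-1],[-0.002,0,0.08,0,-1],[-0.002,0,0.088,0,-1],[-0.002,0,0.088,0,-1],[-0.002,0,0.088,0,0.5],[-0.002,0,0.088,0,0.5],[-0.002,0,0.088,0,0.5],[-0.002,0,0.088,0,0.5],[-0.002,0,0.088,0,0.5],[-0.002,0,0.04,0,0.5],[-0.002,0,0.012,0,0.5]]
  ],
  "squeeze": 35
}}

```text
clock: 28.45
position: [0.4616, -0.3744, 0.0588]
ee_rot: [0.001, 0.705, 0.709, 0.0]
contact_force: [0.2, -0.9, -0.1]
width: 0.0428
gripper_force: 36.0
```

Run:
```python
from h import *
dl([.549,-.0105,.056],0)
```

```text
pos [ 0.4616 -0.3744  0.0588] hdg 0.3 F [ 0.2 -0.9 -0.1] w 0.0428 gf 36.0 t 28.4 d [0.4542, 0.1119, 0.0033] tw 0.0029 axes x [-0.006  1.   ] y [1.    0.006]
```

Call:
{"method": "move_arm", "body": {
  "deltas": [
    [[0.454,0.112,0,0.0025,0.5],[0.454,0.112,0,0.0025,0.5],[0.454,0.112,0,0.0025,0.5],[0.454,0.112,0,0.0025,0.5],[0.454,0.112,0,0.0025,0.5],[0.454,0.112,0,0.0025,0.5],[0.454,0.112,0,0.0025,0.5],[0.454,0.112,0,0.0025,0.5],[0.454,0.112,0,0.0025,0.5],[0.454,0.112,0,0.0025,0.5],[0.454,0.112,0,0.0025,0.5]]
  ]
}}

```text
clock: 29.55
position: [0.5484, -0.0112, 0.0574]
ee_rot: [0.0, 0.707, 0.707, -0.0]
contact_force: [-0.2, -0.8, -0.1]
width: 0.0427
gripper_force: 36.1
```

Run:
```python
from h import *
dl([.549,-.0105,-.0035],0)
```

```text
pos [ 0.5484 -0.0112  0.0574] hdg 0.0 F [-0.2 -0.8 -0.1] w 0.0427 gf 36.1 t 29.6 d [0.001, 0.0008, 0.0761] tw 0.0001 axes x [-0.  1.] y [1. 0.]
```

Call:
{"method": "move_arm", "body": {
  "deltas": [
    [[0.001,0,0.02,0,0.5],[0.001,0,0.04,0,0.5],[0.001,0,0.055,0,0.5],[0.001,0,0.065,0,0.5],[0.001,0,0.071,0,0.5],[0.001,0,0.074,0,0.5],[0.001,0,0.074,0,0.5]]
  ]
}}

```text
clock: 30.25
position: [0.5489, -0.0096, -0.0017]
ee_rot: [0.0, 0.707, 0.707, 0.0]
contact_force: [-0.6, -0.1, -1.3]
width: 0.0428
gripper_force: 36.1
```

Call:
{"method": "move_arm", "body": {
  "deltas": [
    [[0,0,0,0,-0.45],[0,0,0,0,-0.45],[0,0,0,0,-0.45],[0,0,-0.03,0,-0.45],[0,0,-0.075,0,-0.45],[0,-0.075,-0.075,0.1,1],[0,-0.075,-0.075,0.2,1],[0,-0.075,-0.075,0.3,1],[0,-0.075,-0.04,0.4,1],[0,-0.075,-0.007,0.5,1],[0,-0.075,-0.007,0.6,1],[0,-0.075,-0.007,0.7,1]]
  ]
}}

```text
clock: 31.45
position: [0.488, -0.0093, 0.0032]
ee_rot: [-0.0, 0.967, 0.255, -0.001]
contact_force: [0.1, 0.2, 0.3]
width: 0.0004
gripper_force: 0.0
```

Run:
```python
from h import *
dl([.57,-.0118,.003],90)
```

```text
pos [ 0.488  -0.0093  0.0032] hdg -60.4 F [0.1 0.2 0.3] w 0.0004 gf 0.0 t 31.4 d [0.0876, 0.0532, 0.0] tw 0.2463 axes x [0.87  0.493] y [ 0.493 -0.87 ]
```

Call:
{"method": "move_arm", "body": {
  "deltas": [
    [[0,0,0,0.07,1],[0,0,0,0.14,1],[0,0,0,0.21,1],[0,0,0,0.2465,1],[0.008,0.005,0,0.2465,1],[0.018,0.012,0,0.2465,1],[0.029,0.019,0,0.2465,1],[0.041,0.026,0,0.2465,1],[0.053,0.033,0,0.2465,1],[0.065,0.04,0,0.2465,1],[0.0876,0.0532,0,0.2465,1],[0.0876,0.0532,0,0.2465,1]]
  ]
}}

```text
clock: 32.65
position: [0.5745, -0.0118, 0.0041]
ee_rot: [0.0, 1.0, 0.003, 0.002]
contact_force: [0.7, 0.3, 0.3]
width: -0.0002
gripper_force: 0.0
```

Run:
```python
from h import *
dl([.5846,.1406,.10],90)
im=manip.get_image('top')[:,:,::-1]; cv2.imwrite('pics/t6.png',im)
```

```text
pos [ 0.5745 -0.0118  0.0041] hdg -89.7 F [0.7 0.3 0.3] w -0.0002 gf 0.0 t 32.6 d [0.0142, -0.1903, -0.12] tw 0.0028 axes x [1.    0.006] y [ 0.006 -1.   ]
```

Call:
{"method": "move_arm", "body": {
  "deltas": [
    [[-0.06,0,0,0,1],[-0.1,0,-0.06,0,1],[-0.1,0,-0.12,0,1],[-0.1,-0.1,-0.12,0,1],[0,-0.19,-0.12,0,1],[0.014,-0.19,-0.12,0,1],[0.014,-0.19,-0.12,0,1],[0.014,-0.19,-0.12,0,1],[0.014,-0.19,-0.09,0,1],[0.014,-0.19,-0.08,0,1],[0.014,-0.19,-0.08,0,1]]
  ]
}}

```text
clock: 33.8
position: [0.5786, 0.1398, 0.0663]
ee_rot: [0.0, 1.0, 0.003, -0.002]
contact_force: [0.4, 0.1, 1.0]
width: -0.0003
gripper_force: 0.0
```

Run:
```python
from h import *
dl([.5846,.1406,.045],90)
im=manip.get_image('scene')[:,:,::-1];w=manip.get_image('wrist')[:,:,::-1]
a=cv2.resize(im[250:420,200:400],(400,340),interpolation=3)
cv2.imwrite('pics/f1.png',np.hstack([a,cv2.resize(w,(400,340))]))
```

```text
pos [0.5786 0.1398 0.0663] hdg -89.7 F [0.4 0.1 1. ] w -0.0003 gf 0.0 t 33.8 d [0.0077, -0.0009, 0.0265] tw 0.0025 axes x [1.    0.005] y [ 0.005 -1.   ]
```

View pics/f1.png

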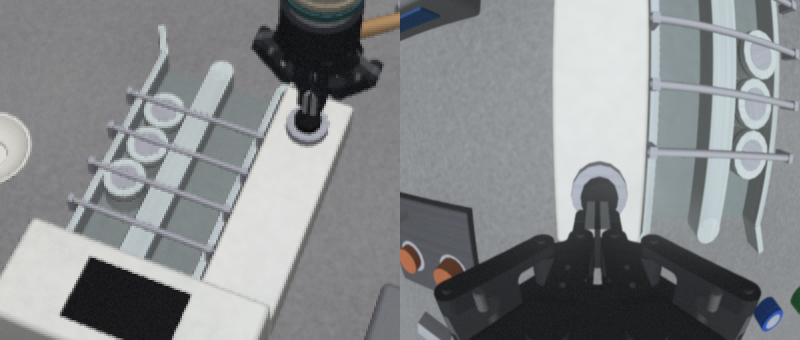

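All three tins are in the right lane, wholly past the mouth, and the fingertips are over the button. Pressing it.

Call:
{"method": "move_arm", "body": {
  "deltas": [
    [[0.006,0,0.01,0,1],[0.006,0,0.02,0,1],[0.006,0,0.027,0,1],[0.006,0,0.031,0,1],[0.006,0,0.034,0,1],[0.006,0,0.034,0,1]]
  ]
}}

```text
clock: 34.5
position: [0.5879, 0.1405, 0.0483]
ee_rot: [-0.0, 1.0, 0.003, 0.004]
contact_force: [-8.4, -2.3, 40.8]
width: 0.0
gripper_force: 20.8
```

Call:
{"method": "move_arm", "body": {
  "deltas": [
    [[0,0,0.002,0,1],[0,0,0.004,0,1],[0,0,0.004,0,1]]
  ]
}}

```text
clock: 34.8
position: [0.5881, 0.1405, 0.0481]
ee_rot: [-0.0, 1.0, 0.003, 0.004]
contact_force: [-13.7, -2.7, 58.0]
width: -0.0001
gripper_force: 28.5
```

Call:
{"method": "move_arm", "body": {
  "deltas": [
    [[0,0,-0.015,0,1],[0,0,-0.025,0,1],[0,0,-0.025,0,1]]
  ]
}}

```text
clock: 35.1
position: [0.5862, 0.1407, 0.0582]
ee_rot: [-0.0, 1.0, 0.003, 0.001]
contact_force: [0.3, 0.1, 0.1]
width: -0.0002
gripper_force: 0.0
```

Run:
```python
from h import *
for z in(.05,.06,.066): print(z,ray('top',257.6,211,z))
dl([.5825,.140,.058],90)
```

```text
0.05 [0.5846232  0.14063639 0.05      ]
0.06 [0.58268985 0.13950261 0.06      ]
0.066 [0.58152985 0.13882234 0.066     ]
pos [0.5862 0.1407 0.0582] hdg -89.7 F [0.3 0.1 0.1] w -0.0002 gf 0.0 t 35.1 d [-0.0047, 0.0009, 0.0003] tw 0.0026 axes x [1.    0.005] y [ 0.005 -1.   ]
```

Call:
{"method": "move_arm", "body": {
  "deltas": [
    [[-0.005,0.0015,0,0,1],[-0.005,0.0015,0.004,0,1],[-0.005,0.0015,0.008,0,1],[-0.005,0.0015,0.009,0,1],[-0.005,0.0015,0.009,0,1]]
  ]
}}

```text
clock: 35.6
position: [0.5804, 0.1392, 0.0496]
ee_rot: [0.0, 1.0, 0.003, -0.002]
contact_force: [-3.2, -0.3, 4.5]
width: -0.0
gripper_force: 2.2
```

Call:
{"method": "move_arm", "body": {
  "deltas": [
    [[0,0,0.0015,0,1],[0,0,0.0025,0,1],[0,0,0.0025,0,1]]
  ]
}}

```text
clock: 35.9
position: [0.581, 0.1394, 0.049]
ee_rot: [0.0, 1.0, 0.003, -0.001]
contact_force: [-4.6, -0.0, 9.2]
width: 0.0002
gripper_force: 4.6
```

Call:
{"method": "move_arm", "body": {
  "deltas": [
    [[0,0,0.0015,0,1],[0,0,0.003,0,1],[0,0,0.003,0,1],[0,0,0.003,0,1]]
  ]
}}

```text
clock: 36.3
position: [0.5811, 0.1394, 0.0488]
ee_rot: [0.0, 1.0, 0.003, -0.0]
contact_force: [-8.5, -1.8, 20.8]
width: -0.0002
gripper_force: 10.5
```

The force rose softly to about 4.5 N and then hit a hard stop, so the button bottomed out. Releasing and retreating.

Call:
{"method": "move_arm", "body": {
  "deltas": [
    [[0,0,-0.05,0,1],[0,0,-0.11,0,1],[0,0,-0.17,0,1],[-0.2,0,-0.2,0,1],[-0.2,0,-0.2,0,1],[-0.2,0,-0.2,0,1],[-0.2,0,-0.2,0,1],[-0.2,0,-0.2,0,1],[-0.2,0,-0.2,0,1]]
  ]
}}

```text
clock: 37.2
position: [0.4239, 0.1388, 0.2062]
ee_rot: [-0.0, 1.0, 0.003, 0.002]
contact_force: [0.6, 0.8, -0.3]
width: -0.0003
gripper_force: 0.0
```

Run:
```python
from h import *
im=manip.get_image('top')[:,:,::-1]
cv2.imwrite('pics/end.png',cv2.resize(im[70:340,90:490],(800,540),interpolation=3))
```

```text
(no output)
```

View pics/end.png

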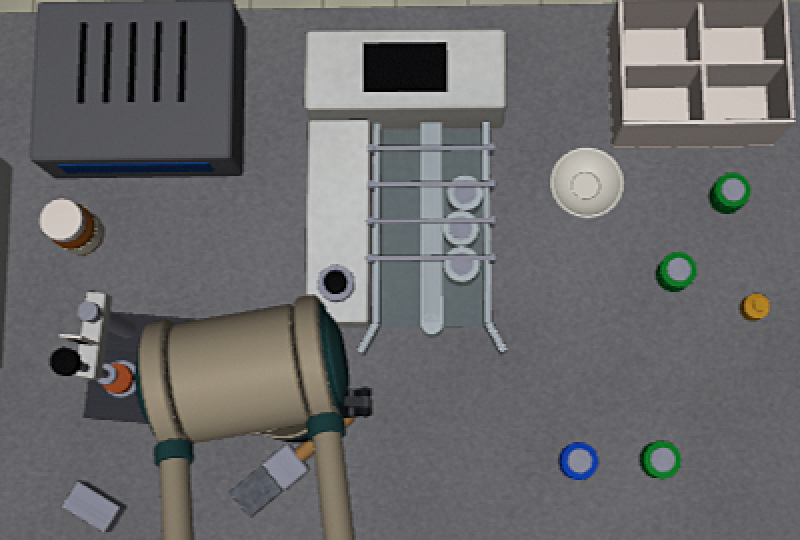

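The final view shows the three tins in the right lane at about (463,190–265), with the knob and button back up and nothing else moved. Handing in.

```bash
python3 -c "
from rig import manip
print(manip.sign_off())"
```

```text
the job is handed in; nothing more can be done
None
```

The gauge read about 36 mm (thin tablet), so I loaded all three tins into the right lane, pressed and released the start button, and handed the job in at about 37 s; no verdict came back.

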